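# Clamp a spoon blank in the carving jig

## Robot

A 6-joint arm with a two-finger parallel gripper is mounted at the origin on the work surface. World frame = base frame: x ahead of the robot, y to its left, z up, the work surface at z = 0. Lengths are in m, angles in rad, forces in N, time in s.
With the tool pointing down it reaches from about 0.3 to 0.85 m from the base axis. Payload 4.2 kg.
Tool frame: the origin (TCP) lies at the very end of the fingers, on their centre line; the grasp point (between the pads) lies 19 mm behind it; z points along the fingers, y is the line along which they close (so a half turn about z gives the same grasp; the last joint's range is limited). The gripper opens to 91 mm and grips with 3 to 60 N. Pads are 32 mm wide; open, the fingers measure 118 mm over their backs; the gripper's body (76 mm by 178 mm) begins 60 mm behind the grasp point.
Start: joints at [-1.125, 0.32, 1.565, -0, 1.257, -0.02], TCP at [0.258, -0.514, 0.214] pointing down, gripper open.
Joint ranges: [-3.11, 3.11], [-0.84, 2.01], [0.21, 2.61], [-1.34, 4.49], [0.05, 2.63], [-2.56, 2.56]. Speed limits (rad/s): [2.57, 2.57, 3.14, 3.14, 3.14, 3.14].

## Interface

Orientations are given as a rotation vector (axis times angle).
In Python, from workcell import robot gives the robot as it stands.
- The arm moves only by the shell command python3 -m handwheel 'ROWS' [FORCE]. ROWS is JSON, a list of rows, each an object with "hand": the opening, from 0 (shut) to 1 (fully open); "slide": the shift along the tool's x, y, z scaled (see below), a list of three; "twist": the turn about the tool's z scaled (see below). A call has 1 to 10 rows; each row is the pose to reach, as a shift and turn from the pose commanded when the call began, along the tool's axes at that moment; what a row does not reach only later rows make up. The controller multiplies each number of a shift by 1 m and each number of a turn by 30 degrees. A row lasts 1/12 s, in which the tool goes at most 41.7 mm and 7.16 degrees, less where a joint would pass 70% of its speed; a pose out of reach is approached as far as the arm can. A call with a number of a shift or a turn outside -1 to 1 is refused whole. A call with a gripper value outside its range is refused whole. The fingers move at their own pace and stop on an object; FORCE is the grip in N (left out, the last holds). Time passes only in rows, so rows that repeat a pose let the fingers close. It gives the time, the measured TCP pose, the force, the opening and the grip force at its end, in the units of the state.
- robot.get_state(): the state, without advancing time (a new reading comes with each control period).
- robot.capture(name): name is "scene" or "top" or "wrist"; returns a dict with "color" (420x560x3 uint8, blue, green, red), "mtx" (3x3 intrinsics, pixels), "k1" (the pictures are not rectified: a ray, as slopes to the right and down, at radius r is drawn at 1 + k1 r^2 times it, then the intrinsics apply), "view" (4x4, takes a point from world to camera coordinates); the wrist camera has in their place "T_tool_cam" (4x4, takes a point from camera to tool coordinates, whose origin is the TCP and whose axes are the flange's). Camera axes: x right, y up, looking along -z (the intrinsics and any distortion apply to the point x, -y, -z); pixel columns grow to the right and rows downward; lengths in m; the calibration is good to about 2 mm. A picture is of the moment at which its call begins: read the wrist's pose just before it. There is no depth.
- robot.close_job(): hands the job in; it is judged then, once.
Trained networks look in the newest picture that a camera, given by its name, has taken for a name from the list of things; names that differ only in an ending like _2 or _b are one class to them, and where a whole thing is asked for, a point or a joint stands for the part that bears it (a point fixed in the world has none). Each returns a list of dicts, best first, with "conf" (0 to 1); they miss things now and then, are a little off and sometimes report something else, mostly with a low value. They report only what shows in the picture. A call takes as long as a camera call. They do not tell look-alikes from the thing itself.
- robot.search_frame(camera, label): "extent" ([left, top, width, height] in pixels, round what is visible of it).
- robot.masks_of(camera, label): "region" (420x560 bool, what is visible of it) and "extent" ([left, top, width, height] in pixels, round what is visible of it).
The state is a dict: "t": time; "joint_pos": joint angles; "joint_vel": joint speeds; "effort": joint torques, N m; "tool_pos": TCP position; "eef_rot": TCP orientation; "ft_force": force on the tool from outside, world axes, zero at the start; "torque": the same for the moment, N m; "opening": opening from 0.0 (shut) to 1.0 (fully open); "gripper_force": force on a finger pad.
Only numpy, scipy, OpenCV 4.12 (cv2) and the standard library are available. Lean on these libraries where they do the work, as an engineer would, in place of code of your own. Each camera call takes 0.05 s, during which the arm holds its last target. There are 200 camera calls.

## Task

Lay the wooden spoon blank flat in the carving jig with its wide head centred between the clamp's rubber pad and the wooden fence, and let go of it. Then take the steel channel bar as an extension for the clamp's short lever and use it to throw the lever past its dead point until it rests against its far stop, so that the blank is held square against the fence; do not push the lever with the gripper itself. Finally lay the bar back on the bench clear of the jig, and leave the other things where they are.

Things in the scene. Friction and masses are not known exactly. Their poses are not given: they have to be found in the camera images.
- jig: Carving jig, fixed: plywood base 255 x 180 x 15 mm with a steel plunger toggle clamp and a wooden fence. Origin on the bench straight below the lever's pivot; z up; the plunger pushes along +x. The base covers x -50 to 205 mm, y -125 to +55 mm; the clamp's foot, link and guide lie within x -22 to 100, y -34 to 25 mm, below 41 mm. Nothing on the jig is higher than 52 mm.
- jaw (a point): Middle of the foot of the fence's clamping face, on the top of the jig's base (15 mm above the bench); axes as the jig's. The fence stands on its +x side: 60 mm long along y (30 mm each way), 20 mm thick, 28 mm high. The pad faces it from -x at the same y, its face at x = -71 mm with the lever open.
- pivot (a point): Pivot of the clamp's lever, on its upright axis, at the lever's mid-height, 45 mm above the bench; axes as the jig's. The round hub is 32 mm across.
- lever (a joint): Angle of the clamp's lever: 0 open (arm along the jig's +y) to 1.5 rad thrown, at its far stop (arm nearly along the jig's -x); grows anticlockwise seen from above. It starts at 0. Dead point at 1.22 rad: before it a spring pushes the lever back to open (up to about 1.2 N m); beyond it the spring throws it on to the stop and holds it there.
- stub: The lever with its hub and short arm, a level steel bar 14 mm wide and 12 mm high (39 to 51 mm above the bench) that runs from the hub to 75 mm from the pivot. Origin at the pivot, z up; the arm points along its own +y.
- pad: The round rubber pad on the end of the plunger, 26 mm across, 12 mm thick, centred 15 mm above the jig's base; origin at the centre of its face, x towards the fence. With empty jaws the thrown lever brings it to 45 mm from the fence; it is sprung, gives about 3 mm on the 48 mm wide head and then presses with about 4 N.
- blank: Loose spoon blank of pale wood, 150 mm long, 30 mm thick, about 0.12 kg: a wide head 65 x 48 mm (x +10 to +75 mm) and a narrower handle 85 x 26 mm (x -75 to +10 mm). Origin at the middle of its length on the underside; x along its length towards the head, z up.
- blank_head (a point): Point on the blank's underside, under the middle of its wide head (x = +42.5 mm on the blank).
- bar: Loose extension bar: steel channel 180 mm long, 26 mm wide, 22 mm high, about 0.22 kg, lying open side down, open at both ends. Inside it is 20 mm wide and 18 mm deep, so it drops over the lever's arm from above with 3 mm to spare each side. Origin in the middle of its underside; x along its length, z up.
- batten: Bystander: plain solid batten of dark wood, 200 x 30 x 20 mm; origin in the middle of its underside.
- oilstone: Bystander: dark flat sharpening stone, 160 x 52 x 22 mm; origin in the middle of its underside.
- mallet: Bystander: round wooden carving mallet standing on its head, 90 mm across, 205 mm high; origin in the middle of its underside.
- gouge: Bystander: carving gouge with a dark wooden handle, 240 mm long, 22 mm high, lying on the bench; origin near the middle of its length.
- finish_jar: Bystander: brown glass jar with a steel cap, 70 mm across, 90 mm high; origin in the middle of its underside.
- tray: Bystander: small open plastic tray, 90 x 130 x 35 mm; origin in the middle of its underside.
Mind the look-alikes: they are no part of the job. What is shaped like the bar but green is not meant.

How it is judged:
On the way, in this order (a step that is already met when the one before it is completed fails the run):
1. the blank lies flat in the jig, its head between pad and fence, let go, the lever still open (x of blank_head in the frame of jaw between -0.055 and -0.02 m and y of blank_head in the frame of jaw between -0.022 and 0.022 m and z of blank_head in the frame of jaw below 0.005 m and angle between blank's own z axis and vertical below 0.08 rad and contact force between the fingers and blank below 0.1 N and value of joint lever below 0.4 rad), for 0.2 s.
2. the bar pushes the lever towards its dead point (value of joint lever above 0.8 rad and contact force between bar and stub above 1 N), for 0.05 s.
At the end, for the whole second after the job is handed in: The lever rests at its far stop (above 1.44 rad); the pad presses the blank (over 1.5 N) flat and square (within 0.08 rad) against the fence, the middle of its head within 25 mm of the middle of the fence; the bar lies at rest on the bench, off the jig (value of joint lever above 1.44 rad and contact force between pad and blank above 1.5 N and x of blank_head in the frame of jaw between -0.028 and -0.02 m and y of blank_head in the frame of jaw between -0.025 and 0.025 m and z of blank_head in the frame of jaw below 0.005 m and angle between the y axis of blank and the x axis of jaw, either way round below 0.08 rad and height (world z) of bar below 0.03 m and contact force between bar and jig below 0.1 N and linear speed of each of bar, blank below 0.02 m/s); the robot touches nothing.
It fails at once if the gripper or the arm pushes the lever itself (contact force between any of the fingers, the arm and stub above 3 N).
It fails at once if a bystander is pushed away (over 50 mm) or a standing one knocked over (distance of any of batten, oilstone, mallet, gouge, finish_jar, tray from where it was at the start of the episode above 0.05 m or angle between any of mallet, finish_jar's own z axis and vertical above 0.5 rad).
It also fails if it takes over 62 s, if anything falls off the work surface, if the arm or the gripper's body presses on something with over 40 N, if the wrist force passes 120 N, or if a joint passes its speed limit or range.

## Working session

There is one attempt and no reset: what is moved stays moved. The work goes in short steps, Python scripts to look and compute and a shell command to move; the robot and the scene stay as the last step left them, time stands still between calls to the robot, and variables do not carry over. Pictures are saved under pics/ and viewed, at most 10 in all, crops included, and the job is handed in when it is done.

```bash
mkdir -p pics; cat > h.py <<'E'
import numpy as np, cv2
from workcell import robot
from scipy.spatial.transform import Rotation as R
def cap(n,name=None):
    c=robot.capture(n)
    if name: cv2.imwrite('pics/'+name,c['color'])
    return c
def camT(c,st=None):
    if 'view' in c: return np.linalg.inv(c['view'])
    T=np.eye(4);T[:3,:3]=R.from_rotvec(st['eef_rot']).as_matrix();T[:3,3]=st['tool_pos']
    return T@c['T_tool_cam']
def ray(c,px,z,st=None):
    "pixel(s) -> world at height z"
    K=np.array(c['mtx']);px=np.atleast_2d(np.asarray(px,float))
    d=(px-K[[0,1],[2,2]])/K[[0,1],[0,1]]
    rd=np.linalg.norm(d,axis=1);r=rd.copy()
    for _ in range(30): r=rd/(1+c['k1']*r*r)
    s=d*(r/np.maximum(rd,1e-9))[:,None]
    T=camT(c,st);v=np.c_[s[:,0],-s[:,1],-np.ones(len(s))]@T[:3,:3].T
    o=T[:3,3];return (o+v*((z-o[2])/v[:,2])[:,None])
def proj(c,P,st=None):
    T=np.linalg.inv(camT(c,st));P=np.atleast_2d(P);q=P@T[:3,:3].T+T[:3,3]
    s=np.c_[q[:,0],-q[:,1]]/-q[:,2:];s=s*(1+c['k1']*(s**2).sum(1))[:,None]
    K=np.array(c['mtx']);return s*K[[0,1],[0,1]]+K[[0,1],[2,2]]
def rect(c,mask,z,st=None):
    "min-area rectangle at height z: centre, (long,short), angle of long axis"
    cn=max(cv2.findContours(mask.astype(np.uint8),0,1)[0],key=cv2.contourArea)[:,0]
    w=ray(c,cn,z,st)[:,:2]
    (x,y),(a,b),t=cv2.minAreaRect((w*1000).astype(np.float32))
    if a<b:a,b,t=b,a,t+90
    return np.round([x,y,a,b,t],1),w
E
python3 - <<'E'
from h import *
for n in('top','scene'):
    c=cap(n,n+'0.png');print(n,c['mtx'],c['k1'],camT(c)[:3,3])
    for l in ['jig','stub','pad','blank','bar','batten','oilstone','mallet','gouge','finish_jar','tray']:
        for m in robot.masks_of(n,l)[:3]:
            if m['conf']>.3: print(l,round(m['conf'],2),m['extent'],m['region'].sum(), rect(c,m['region'],.022)[0] if n=='top' else '')
E
```

```text
top [[429.09913595   0.         274.2510105 ]
 [  0.         429.09913595 213.92830303]
 [  0.           0.           1.        ]] -0.09568604703189787 [ 0.3965749  -0.00450342  1.14074847]
jig 0.77 [214.2, 159.4, 100.0, 78.6] 6577 [534.5  22.4 253.6 204.9  90.1]
pad 0.43 [269.8, 183.7, 9.7, 10.5] 46 [560.9  -2.2  23.9  10.5   1.8]
pad 0.34 [414.4, 177.8, 27.3, 58.1] 867 [ 528.2 -406.6  152.3   53.9  163.8]
blank 0.88 [413.9, 177.2, 27.2, 61.2] 846 [ 528.9 -405.6  151.6   53.8  161.4]
bar 0.93 [170.3, 267.8, 54.8, 41.3] 633 [295.9 186.7 176.7  28.3 130.3]
bar 0.8 [80.5, 292.5, 74.2, 30.4] 829 [238.6 392.8 184.   35.1  76.3]
bar 0.79 [107.9, 186.5, 24.3, 61.5] 809 [467.9 408.3 177.2  34.3  14.8]
batten 0.84 [148.0, 178.1, 18.0, 80.3] 946 [474.  299.8 196.6  36.8 179. ]
oilstone 0.71 [367.4, 185.4, 28.5, 65.1] 1262 [ 492.6 -281.6  157.9   57.4    6.4]
mallet 0.85 [80.6, 126.5, 50.4, 35.8] 1307 [665.2 457.7 156.   89.4  65.6]
gouge 0.85 [154.1, 107.1, 84.3, 15.3] 673 [747.6 208.8 241.5  24.8  85.3]
gouge 0.39 [212.7, 159.0, 101.6, 81.9] 6482 [535.   22.3 253.5 204.   90.2]
finish_jar 0.
[... 420 characters left out ...]

stub 0.38 [230.4, 194.2, 95.3, 61.7] 3695 
blank 0.96 [141.5, 172.2, 40.4, 27.2] 533 
blank 0.46 [226.7, 194.3, 101.5, 63.5] 3757 
bar 0.94 [325.0, 184.7, 50.5, 19.8] 477 
bar 0.78 [387.1, 184.5, 52.8, 32.1] 514 
bar 0.77 [397.8, 225.9, 11.6, 35.8] 293 
batten 0.84 [354.0, 216.3, 28.4, 50.2] 574 
oilstone 0.79 [182.8, 171.6, 32.6, 37.2] 622 
mallet 0.98 [382.3, 247.9, 41.7, 68.1] 1653 
mallet 0.49 [133.0, 197.2, 33.5, 34.4] 726 
gouge 0.86 [263.7, 281.0, 85.2, 44.7] 667 
gouge 0.4 [383.3, 245.8, 41.9, 67.6] 1733 
finish_jar 0.69 [136.2, 196.2, 31.1, 34.7] 761 
finish_jar 0.67 [383.4, 244.9, 39.8, 69.7] 1671 
tray 0.66 [160.9, 238.8, 54.3, 36.3] 1534 
tray 0.61 [283.7, 221.8, 16.8, 29.9] 214
```

```bash
python3 -c "
import cv2,numpy as np
a=cv2.imread('pics/top0.png');cv2.imwrite('pics/top0b.png',cv2.resize(a,(800,600)))"
```

```text
(no output)
```

View pics/top0b.png

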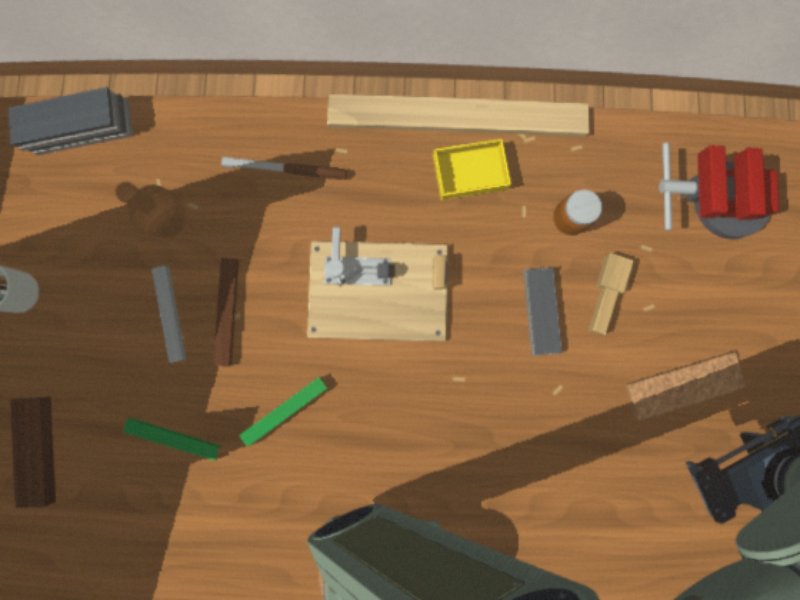

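View pics/scene0.png

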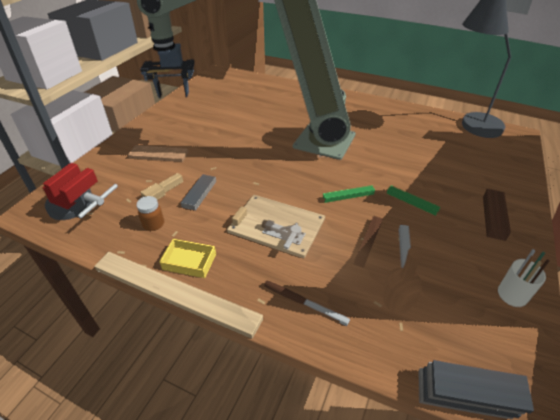

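The top view (as 800x600) shows the jig at (377,290) with its lever pointing up at (336,240) and the fence at (439,270). The blank is at (612,292), with its head up.

Things that could be taken for the bar:
- the grey bar at (169,314), which is 420-row px (120,218)
- green at (284,411)
- green at (171,438)
- the dark batten at (227,312)
- the grey oilstone at (543,310), which is wider

By the description I choose the grey bar at (169,314) and will check it with a crop.

```bash
cat >> h.py <<'E'
def go(x,y,z,yaw,st=None):
    "print slide/twist for TCP target; yaw = world heading (deg) of tool y, modulo 180"
    st=st or robot.get_state();Rm=R.from_rotvec(st['eef_rot']).as_matrix()
    y0=np.degrees(np.arctan2(Rm[1,1],Rm[0,1]));d=(yaw-y0+90)%180-90
    print('slide',np.round(Rm.T@(np.array([x,y,z])-st['tool_pos']),4),'dyaw',round(d,1),'twist',round(-d/30,4),'or',round(-(d-180*np.sign(d))/30,4),'q6',round(st['joint_pos'][5],3))
def show():
    st=robot.get_state();Rm=R.from_rotvec(st['eef_rot']).as_matrix()
    print('t',round(st['t'],2),'tcp',np.round(st['tool_pos'],4),'yaw y',round(np.degrees(np.arctan2(Rm[1,1],Rm[0,1])),2),'z',np.round(Rm[:,2],3),'q',np.round(st['joint_pos'],3),'F',np.round(st['ft_force'],1),'open',round(st['opening'],3),'g',np.round(st['gripper_force'],1))
E
python3 - <<'E'
from h import *
show()
c=cap('top','top1.png')
b=robot.masks_of('top','blank')[0];r,w=rect(c,b['region'],.03);print('blank',r)
m=robot.masks_of('top','bar')
for k in m: print(k['extent'],c['color'][k['region']].mean(0),rect(c,k['region'],.022)[0])
j=robot.masks_of('top','jig')[0]['region'];im=c['color'].astype(int)
wood=j&((im[...,2]-im[...,0])>40)
print('jig wood',rect(c,cv2.morphologyEx(wood.astype(np.uint8),2,np.ones((5,5))),.015)[0])
# pixels: hub, pad
print('hub',ray(c,[[335*.7,268*.7]],.05),'fence',ray(c,[[439*.7,270*.7]],.043))
w=cap('wrist');print(w['mtx'],w['k1'],w['T_tool_cam'])
a=c['color'];cr=a[175:325,70:240];cv2.imwrite('pics/crop.png',cv2.resize(cr,None,fx=4,fy=4,interpolation=2))
go(.53,-.406,.25,73)
E
```

```text
t 1.2 tcp [ 0.2583 -0.5138  0.214 ] yaw y -63.31 z [ 0. -0. -1.] q [-1.125  0.32   1.564  0.     1.257 -0.02 ] F [ 0.1 -0.3 -0.1] open 0.999 g 0.0
blank [ 527.1 -404.8  153.    54.5  164.5]
[168.1, 263.4, 59.9, 48.1] [ 78.41262849 154.34361233  62.8061674 ] [295.4 186.9 180.2  27.3 128.5]
[80.7, 293.8, 75.1, 27.9] [45.86835749 84.17028986 41.11352657] [238.1 391.  180.2  35.   76.6]
jig wood [522.4  22.4 255.2 182.3  90.2]
hub [[0.55597156 0.09918828 0.05      ]] fence [[ 0.55917943 -0.0882778   0.043     ]]
[[356.56316059   0.         278.63570288]
 [  0.         356.56316059 211.59483904]
 [  0.           0.           1.        ]] -0.09098605429594617 [[ 2.18451840e-04  9.68660434e-01  2.48388637e-01  7.08592379e-02]
 [ 9.99999721e-01 -3.88895522e-04  6.37130294e-04  4.33862376e-04]
 [ 7.13760136e-04  2.48388429e-01 -9.68660250e-01 -1.69894760e-01]
 [ 0.00000000e+00  0.00000000e+00  0.00000000e+00  1.00000000e+00]]
slide [ 0.2912  0.0258 -0.036 ] dyaw -43.7 twist 1.4563 or -4.5437 q6 -0.02
```

View pics/crop.png

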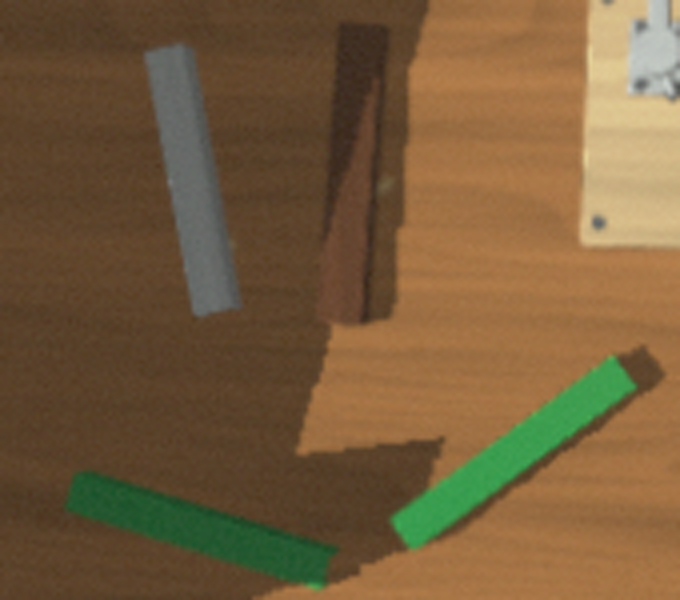

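The grey bar at crop (193,180) is plain steel, and both green ones are rejected. I'm moving over the blank now.

```bash
python3 -m handwheel '[{"hand":1,"slide":[0.29,0.026,-0.03],"twist":1},{"hand":1,"slide":[0.29,0.026,-0.03],"twist":1},{"hand":1,"slide":[0.29,0.026,-0.03],"twist":1},{"hand":1,"slide":[0.29,0.026,-0.03],"twist":1},{"hand":1,"slide":[0.29,0.026,-0.03],"twist":1},{"hand":1,"slide":[0.29,0.026,-0.03],"twist":1},{"hand":1,"slide":[0.29,0.026,-0.03],"twist":1},{"hand":1,"slide":[0.29,0.026,-0.03],"twist":1}]'
python3 -m handwheel '[{"hand":1,"slide":[0,0,0],"twist":0.45},{"hand":1,"slide":[0,0,0],"twist":0.45},{"hand":1,"slide":[0,0,0],"twist":0.45}]'
python3 - <<'E'
from h import *
show();st=robot.get_state();c=cap('wrist','w1.png')
for b in robot.masks_of('wrist','blank')[:2]:
    print(b['conf'],b['extent'],rect(c,b['region'],.03,st)[0])
E
```

```text
t: 2.12
tool_pos: [0.5347, -0.4039, 0.2441]
eef_rot: [-3.14, 0.083, -0.006]
ft_force: [-0.1, -0.2, -0.2]
opening: 1.003
gripper_force: 0.0
t: 2.37
tool_pos: [0.5291, -0.4066, 0.2436]
eef_rot: [3.108, -0.461, -0.001]
ft_force: [0.2, 0.3, 0.3]
opening: 1.001
gripper_force: 0.0
t 2.37 tcp [ 0.5291 -0.4066  0.2436] yaw y -106.87 z [-0.001  0.    -1.   ] q [-0.672  0.455  1.279 -0.     1.408  1.193] F [0.2 0.3 0.3] open 1.001 g 0.0
0.88 [253.4, 117.6, 48.9, 133.5] [ 528.1 -406.1  146.7   48.5  163.1]
```

View pics/w1.png

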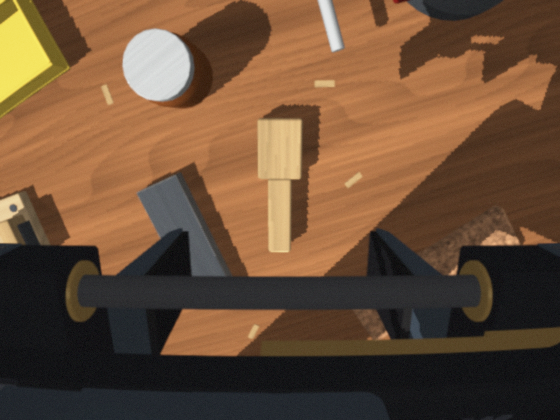

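The blank is clear at px (258–303, 118–252) with its head away from the camera's near side, and it measures 147x48.5 mm. Now I'll grasp the handle near the head.

```bash
python3 -c "
from h import *
go(.5185,-.403,.006,73.1)"
```

```text
slide [-0.0107 -0.0008  0.2378] dyaw -0.2 twist 0.0079 or -5.9921 q6 1.189
```

```bash
python3 -m handwheel '[{"hand":1,"slide":[-0.011,-0.001,0.04],"twist":0},{"hand":1,"slide":[-0.011,-0.001,0.08],"twist":0},{"hand":1,"slide":[-0.011,-0.001,0.12],"twist":0},{"hand":1,"slide":[-0.011,-0.001,0.16],"twist":0},{"hand":1,"slide":[-0.011,-0.001,0.2],"twist":0},{"hand":1,"slide":[-0.011,-0.001,0.225],"twist":0},{"hand":1,"slide":[-0.011,-0.001,0.237],"twist":0},{"hand":1,"slide":[-0.011,-0.001,0.237],"twist":0}]'
python3 -m handwheel '[{"hand":0,"slide":[0,0,0],"twist":0},{"hand":0,"slide":[0,0,0],"twist":0},{"hand":0,"slide":[0,0,0],"twist":0},{"hand":0,"slide":[0,0,0],"twist":0},{"hand":0,"slide":[0,0,0],"twist":0},{"hand":0,"slide":[0,0,0],"twist":0},{"hand":0,"slide":[0,0,0],"twist":0},{"hand":0,"slide":[0,0,0],"twist":0}]' 30
python3 -c "
from h import *
show()"
```

```text
t: 3.13
tool_pos: [0.5169, -0.4017, 0.0041]
eef_rot: [-3.105, 0.458, 0.008]
ft_force: [-0.1, -0.1, 1.1]
opening: 0.999
gripper_force: 0.0
t: 3.8
tool_pos: [0.5189, -0.4026, 0.0072]
eef_rot: [3.108, -0.459, 0.0]
ft_force: [-0.1, -0.5, -1.1]
opening: 0.449
gripper_force: 0.0
t 3.8 tcp [ 0.5189 -0.4026  0.0072] yaw y -106.81 z [ 0. -0. -1.] q [-0.677  0.622  1.617 -0.     0.902  1.187] F [-0.1 -0.5 -1.1] open 0.449 g 0.0
```

```bash
python3 -m handwheel '[{"hand":0,"slide":[0,0,0],"twist":0},{"hand":0,"slide":[0,0,0],"twist":0},{"hand":0,"slide":[0,0,0],"twist":0},{"hand":0,"slide":[0,0,0],"twist":0},{"hand":0,"slide":[0,0,0],"twist":0}]' 30
python3 -m handwheel '[{"hand":0,"slide":[0,0,-0.04],"twist":0},{"hand":0,"slide":[0,0,-0.08],"twist":0},{"hand":0,"slide":[0,0,-0.12],"twist":0},{"hand":0,"slide":[0,0,-0.16],"twist":0},{"hand":0,"slide":[0,0,-0.18],"twist":0},{"hand":0,"slide":[0,0,-0.18],"twist":0},{"hand":0,"slide":[0,0,-0.18],"twist":0}]'
python3 -c "
from h import *
show()
go(.505,-.08,.18,90)"
```

```text
t: 4.22
tool_pos: [0.5188, -0.4027, 0.0069]
eef_rot: [3.108, -0.459, 0.0]
ft_force: [-0.1, -0.4, -0.4]
opening: 0.282
gripper_force: 30.0
t: 4.8
tool_pos: [0.5189, -0.4026, 0.1875]
eef_rot: [3.107, -0.459, 0.002]
ft_force: [-0.6, 0.3, -3.3]
opening: 0.279
gripper_force: 30.0
t 4.8 tcp [ 0.5189 -0.4026  0.1875] yaw y -106.81 z [ 0.001 -0.001 -1.   ] q [-0.677  0.464  1.404  0.     1.272  1.187] F [-0.6  0.3 -3.3] open 0.279 g 30.0
slide [-0.1066 -0.3048  0.0072] dyaw 16.8 twist -0.5603 or 5.4397 q6 1.187
```

```bash
python3 -m handwheel '[{"hand":0,"slide":[-0.02,-0.04,-0.02],"twist":-0.2},{"hand":0,"slide":[-0.04,-0.08,-0.03],"twist":-0.4},{"hand":0,"slide":[-0.06,-0.12,-0.03],"twist":-0.56},{"hand":0,"slide":[-0.07,-0.16,-0.03],"twist":-0.56},{"hand":0,"slide":[-0.07,-0.19,-0.03],"twist":-0.56},{"hand":0,"slide":[-0.07,-0.19,-0.03],"twist":-0.56},{"hand":0,"slide":[-0.07,-0.19,-0.03],"twist":-0.56}]'
python3 - <<'E'
from h import *
show();st=robot.get_state();c=cap('wrist','w2.png')
for l in ('jig','stub','pad','jaw','blank'):
  for b in robot.masks_of('wrist',l)[:2]:
    print(l,b['conf'],b['extent'],rect(c,b['region'],{'stub':.051,'pad':.043,'blank':.25}.get(l,.015),st)[0])
E
```

```text
t: 5.38
tool_pos: [0.5057, -0.1979, 0.2145]
eef_rot: [-3.14, -0.006, 0.007]
ft_force: [-0.6, 0.3, -2.0]
opening: 0.283
gripper_force: 30.0
t 5.38 tcp [ 0.5057 -0.1979  0.2145] yaw y -89.78 z [-0.005  0.002 -1.   ] q [-0.394  0.272  1.632 -0.     1.243  1.173] F [-0.6  0.3 -2. ] open 0.283 g 30.0
jig 0.73 [4.9, 85.0, 190.2, 168.5] [522.4  11.  236.4 180.8  89.7]
stub 0.89 [0.1, 136.0, 30.3, 39.4] [545.3  64.1  51.1  10.2 128.4]
pad 0.95 [71.3, 130.2, 23.3, 22.0] [558.6  -7.3  24.4  24.1  88.8]
jaw 0.64 [0.0, 84.3, 199.3, 163.2] [522.7  11.1 237.1 180.   89.8]
blank 0.71 [220.2, 85.2, 117.4, 255.3] [ 552.  -197.5   74.    43.1  180. ]
```

View pics/w2.png

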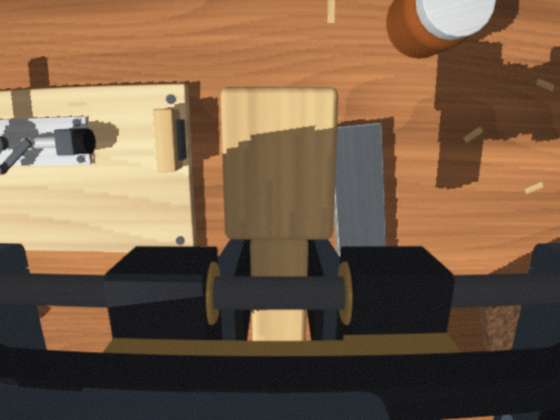

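```bash
python3 - <<'E'
from h import *
st=robot.get_state();c=cap('wrist');im=c['color']
cv2.imwrite('pics/w3.png',cv2.resize(im[75:255,0:210],(798,684-84),interpolation=2))
for p,z in [((154,108),.043),((158,171),.043),((173,107),.043),((178,171),.043),((190,84),.015),((193,250),.015)]: print(p,ray(c,[p],z,st)[0].round(4))
# held blank head sides at several rows, underside/top z = tcp-.006+.03
zt=st['tool_pos'][2]-.006+.03
for p in [(220,88),(225,238),(337,88),(334,238)]: print(p,ray(c,[p],zt,st)[0].round(4))
# predicted overlay
piv=np.array([.5574,.0999]);
E
```

```text
(154, 108) [ 0.59  -0.084  0.043]
(158, 171) [ 0.5302 -0.0834  0.043 ]
(173, 107) [ 0.5905 -0.1023  0.043 ]
(178, 171) [ 0.53   -0.1033  0.043 ]
(190, 84) [ 0.6138 -0.1127  0.015 ]
(193, 250) [ 0.4378 -0.1058  0.015 ]
(220, 88) [ 0.5901 -0.1786  0.2402]
(225, 238) [ 0.5282 -0.1784  0.2402]
(337, 88) [ 0.59   -0.2246  0.2402]
(334, 238) [ 0.5281 -0.2254  0.2402]
```

View pics/w3.png

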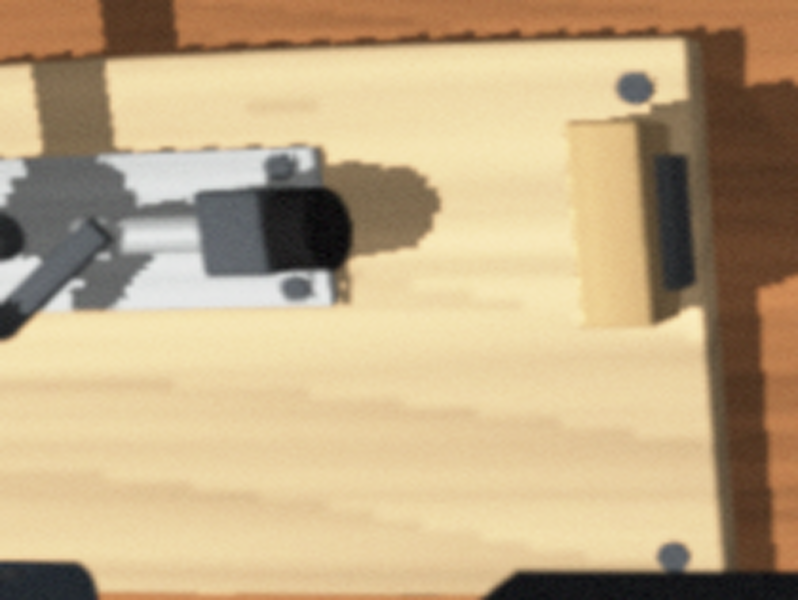

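The fence top has corners at px (154,108) and (178,171) and measures 60x20 mm. The jaw is therefore at about (0.560, -0.084), and the jig's yaw is -90°. The held blank is square, with its head 53 mm ahead of the TCP.

```bash
python3 -c "
from h import *
show();go(.507,-.048,.2,90);go(.507,-.048,.023,90)"
```

```text
t 5.73 tcp [ 0.5065 -0.2016  0.2164] yaw y -90.11 z [-0.001  0.    -1.   ] q [-0.4    0.271  1.628 -0.     1.243  1.173] F [-0.6  0.2 -1.1] open 0.282 g 30.0
slide [ 0.0002 -0.1536  0.0164] dyaw 0.1 twist -0.0038 or 5.9962 q6 1.173
slide [ 0.0004 -0.1535  0.1934] dyaw 0.1 twist -0.0038 or 5.9962 q6 1.173
```

```bash
python3 -m handwheel '[{"hand":0,"slide":[0.001,-0.04,0.01],"twist":0},{"hand":0,"slide":[0.001,-0.08,0.02],"twist":0},{"hand":0,"slide":[0.001,-0.12,0.03],"twist":0},{"hand":0,"slide":[0.001,-0.14,0.04],"twist":0},{"hand":0,"slide":[0.001,-0.151,0.05],"twist":0},{"hand":0,"slide":[0.001,-0.151,0.06],"twist":0},{"hand":0,"slide":[0.001,-0.151,0.08],"twist":0},{"hand":0,"slide":[0.001,-0.151,0.1],"twist":0},{"hand":0,"slide":[0.001,-0.151,0.1],"twist":0},{"hand":0,"slide":[0.001,-0.151,0.1],"twist":0}]'
python3 - <<'E'
from h import *
st=robot.get_state();c=cap('wrist','w4.png');show();go(.507,-.050,.023,90)
for l in ('pad',):
  for b in robot.masks_of('wrist',l)[:1]: print(l,b['extent'])
E
```

```text
t: 6.57
tool_pos: [0.5073, -0.0509, 0.1161]
eef_rot: [3.141, -0.003, -0.004]
ft_force: [0.2, -0.6, -0.9]
opening: 0.283
gripper_force: 30.0
t 6.62 tcp [ 0.5083 -0.0508  0.1172] yaw y -90.1 z [ 0.    -0.001 -1.   ] q [-1.220e-01  3.040e-01  1.854e+00 -1.000e-03  9.830e-01  1.451e+00] F [-0.3  0.  -0.8] open 0.285 g 30.0
slide [-0.0014 -0.0008  0.0942] dyaw 0.1 twist -0.0033 or 5.9967 q6 1.451
pad [195.2, 134.3, 23.3, 32.3]
```

View pics/w4.png

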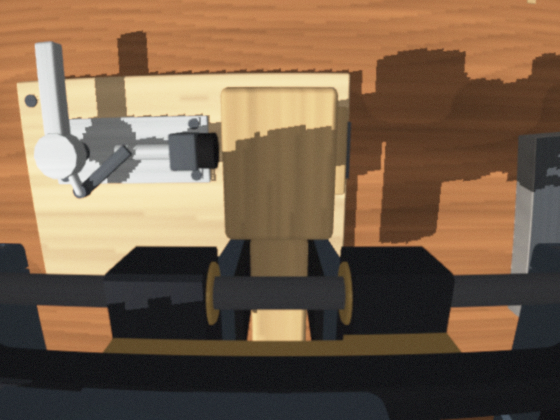

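The wrist view shows the head (221–337) midway between the pad tip (218) and the fence (335+), with the hub at (61,156) and the lever tip at (48,42). I'm lowering now.

```bash
python3 -m handwheel '[{"hand":0,"slide":[-0.001,-0.001,0.03],"twist":0},{"hand":0,"slide":[-0.001,-0.001,0.06],"twist":0},{"hand":0,"slide":[-0.001,-0.001,0.08],"twist":0},{"hand":0,"slide":[-0.001,-0.001,0.088],"twist":0},{"hand":0,"slide":[-0.001,-0.001,0.093],"twist":0},{"hand":0,"slide":[-0.001,-0.001,0.094],"twist":0},{"hand":0,"slide":[-0.001,-0.001,0.094],"twist":0},{"hand":0,"slide":[-0.001,-0.001,0.094],"twist":0}]'
python3 - <<'E'
from h import *
show()
c=cap('wrist');st=dict(tool_pos=np.array([.5083,-.0508,.1172]),eef_rot=np.array([3.141,-.003,0.]))
print(ray(c,[(61,156),(48,42),(37,43),(61,43)],.051,st).round(4))
E
```

```text
t: 7.33
tool_pos: [0.5081, -0.0487, 0.0243]
eef_rot: [3.141, -0.0, 0.005]
ft_force: [-0.5, 0.3, -1.4]
opening: 0.282
gripper_force: 30.0
t 7.33 tcp [ 0.5081 -0.0487  0.0243] yaw y -90.02 z [ 0.003 -0.    -1.   ] q [-0.118  0.42   1.965 -0.     0.753  1.453] F [-0.5  0.3 -1.4] open 0.282 g 30.0
[[0.5581 0.098  0.051 ]
 [0.6324 0.0987 0.051 ]
 [0.6323 0.1067 0.051 ]
 [0.6311 0.0896 0.051 ]]
```

```bash
python3 -m handwheel '[{"hand":0.6,"slide":[0,0,0.001],"twist":0},{"hand":0.6,"slide":[0,0,0.001],"twist":0},{"hand":0.6,"slide":[0,0,0.001],"twist":0},{"hand":0.6,"slide":[0,0,0.001],"twist":0},{"hand":0.6,"slide":[0,0,0.001],"twist":0},{"hand":0.6,"slide":[0,0,0.001],"twist":0}]'
python3 -m handwheel '[{"hand":0.6,"slide":[0,0,-0.04],"twist":0},{"hand":0.6,"slide":[0,0,-0.08],"twist":0},{"hand":0.6,"slide":[0,0,-0.12],"twist":0},{"hand":0.6,"slide":[0,0,-0.16],"twist":0},{"hand":0.6,"slide":[0,0,-0.18],"twist":0},{"hand":0.6,"slide":[0,0,-0.18],"twist":0}]'
python3 - <<'E'
from h import *
c=cap('wrist');st=robot.get_state();c=cap('wrist','w5.png');show()
b=robot.masks_of('wrist','blank')[0];print(b['conf'],b['extent'],rect(c,b['region'],.045,st)[0])
p=robot.masks_of('wrist','pad')[0];print(p['conf'],p['extent'])
s=robot.masks_of('wrist','stub')[0];print(s['conf'],s['extent'],rect(c,s['region'],.051,st)[0])
go(.468,.408,.2,105)
E
```

```text
t: 7.88
tool_pos: [0.5068, -0.0485, 0.022]
eef_rot: [3.141, -0.0, 0.0]
ft_force: [0.1, 0.3, -0.2]
opening: 0.6
gripper_force: 0.0
t: 8.38
tool_pos: [0.5099, -0.0488, 0.2075]
eef_rot: [3.14, -0.0, 0.018]
ft_force: [0.7, 0.5, -0.1]
opening: 0.602
gripper_force: 0.0
t 8.48 tcp [ 0.5068 -0.0485  0.2023] yaw y -90.01 z [ 0.001 -0.    -1.   ] q [-0.118  0.224  1.731 -0.     1.186  1.453] F [-0.4  0.8 -0.7] open 0.602 g 0.0
0.89 [251.8, 103.8, 52.8, 158.4] [ 5.190e+02 -4.870e+01  1.478e+02  4.820e+01  2.000e-01]
0.8 [216.5, 132.8, 18.1, 24.2]
0.88 [97.4, 60.7, 69.7, 117.7] [578.9  98.1  99.8  61.5  30.5]
slide [-3.770e-02 -4.563e-01  4.000e-04] dyaw 15.0 twist -0.5004 or 5.4996 q6 1.453
```

View pics/w5.png

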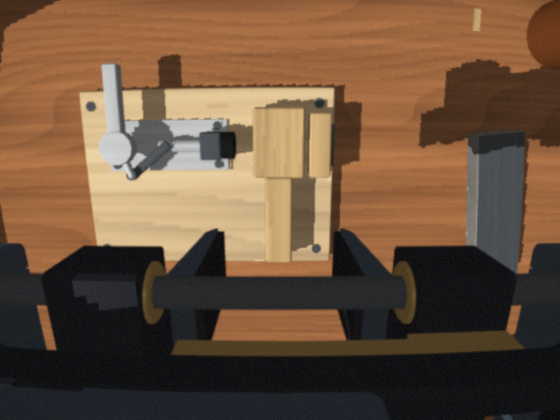

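The blank sits flat and square at px (253–304, 105–262), between the pad (235) and the fence (310). Its head is 11 mm from the fence. Next is the bar.

```bash
python3 -m handwheel '[{"hand":1,"slide":[-0.004,-0.04,-0.02],"twist":-0.1},{"hand":1,"slide":[-0.008,-0.08,-0.04],"twist":-0.2},{"hand":1,"slide":[-0.012,-0.12,-0.04],"twist":-0.3},{"hand":1,"slide":[-0.016,-0.16,-0.04],"twist":-0.4},{"hand":1,"slide":[-0.02,-0.2,-0.04],"twist":-0.5},{"hand":1,"slide":[-0.024,-0.24,-0.04],"twist":-0.5},{"hand":1,"slide":[-0.028,-0.28,-0.04],"twist":-0.5},{"hand":1,"slide":[-0.032,-0.32,-0.04],"twist":-0.5},{"hand":1,"slide":[-0.036,-0.36,-0.04],"twist":-0.5},{"hand":1,"slide":[-0.038,-0.4,-0.04],"twist":-0.5}]'
python3 -m handwheel '[{"hand":1,"slide":[0.01,-0.025,0],"twist":0},{"hand":1,"slide":[0.015,-0.05,0],"twist":0},{"hand":1,"slide":[0.015,-0.054,0],"twist":0},{"hand":1,"slide":[0.015,-0.054,0],"twist":0},{"hand":1,"slide":[0.015,-0.054,0],"twist":0}]'
python3 - <<'E'
from h import *
c=cap('wrist');st=robot.get_state();c=cap('wrist','w6.png');show()
for b in robot.masks_of('wrist','bar')[:3]:print(b['conf'],b['extent'],c['color'][b['region']].mean(0).round(),rect(c,b['region'],.022,st)[0])
E
```

```text
t: 9.47
tool_pos: [0.4675, 0.3531, 0.2399]
eef_rot: [3.113, 0.41, -0.005]
ft_force: [1.3, -0.7, -0.1]
opening: 1.001
gripper_force: 0.0
t: 9.88
tool_pos: [0.4689, 0.4067, 0.2404]
eef_rot: [3.112, 0.41, -0.004]
ft_force: [0.6, 0.2, 0.7]
opening: 1.001
gripper_force: 0.0
t 9.98 tcp [0.4694 0.4061 0.2414] yaw y -75.08 z [-0.001 -0.001 -1.   ] q [ 6.950e-01  3.790e-01  1.405e+00 -1.000e-03  1.359e+00  2.006e+00] F [-0.7 -1.2  0.4] open 1.005 g 0.0
0.78 [260.0, 101.7, 25.3, 160.1] [145. 147. 147.] [467.  413.5 180.3  28.   14.2]
0.71 [174.7, 314.6, 82.6, 41.5] [ 53. 101.  44.] [254.7 429.1 106.8  39.9  77.5]
```

View pics/w6.png

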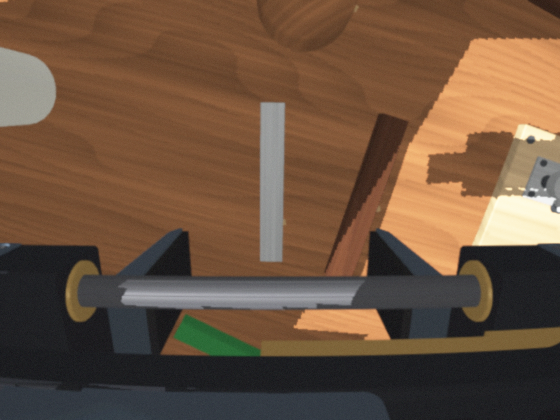

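The grey bar shows at px (260–285, 102–262), measuring 180x28 mm at (0.467, 0.4135). The batten is clear of the fingers, so I'll grasp at mid-bar.

```bash
python3 -c "
from h import *
go(.467,.4135,.004,104.4)"
```

```text
slide [-0.0004 -0.008   0.2377] dyaw -0.5 twist 0.017 or -5.983 q6 2.006
```

```bash
python3 -m handwheel '[{"hand":1,"slide":[0,-0.008,0.04],"twist":0.017},{"hand":1,"slide":[0,-0.008,0.08],"twist":0.017},{"hand":1,"slide":[0,-0.008,0.12],"twist":0.017},{"hand":1,"slide":[0,-0.008,0.16],"twist":0.017},{"hand":1,"slide":[0,-0.008,0.2],"twist":0.017},{"hand":1,"slide":[0,-0.008,0.225],"twist":0.017},{"hand":0.3,"slide":[0,-0.008,0.235],"twist":0.017},{"hand":0.3,"slide":[0,-0.008,0.236],"twist":0.017},{"hand":0,"slide":[0,-0.008,0.236],"twist":0.017},{"hand":0,"slide":[0,-0.008,0.236],"twist":0.017}]' 40
python3 -m handwheel '[{"hand":0,"slide":[0,0,0],"twist":0},{"hand":0,"slide":[0,0,0],"twist":0},{"hand":0,"slide":[0,0,0],"twist":0},{"hand":0,"slide":[0,0,0],"twist":0},{"hand":0,"slide":[0,0,0],"twist":0},{"hand":0,"slide":[0,0,0],"twist":0},{"hand":0,"slide":[0,0,0],"twist":0},{"hand":0,"slide":[0,0,0],"twist":0},{"hand":0,"slide":[0,0,0],"twist":0}]'
python3 -c "
from h import *
show()"
```

```text
t: 10.87
tool_pos: [0.4689, 0.4161, 0.0082]
eef_rot: [-3.114, -0.395, -0.006]
ft_force: [0.1, 0.6, -0.2]
opening: 0.738
gripper_force: 0.0
t: 11.62
tool_pos: [0.4674, 0.415, 0.0061]
eef_rot: [3.116, 0.396, 0.0]
ft_force: [0.4, -2.5, 3.6]
opening: 0.28
gripper_force: 40.0
t 11.62 tcp [0.4674 0.415  0.0061] yaw y -75.52 z [ 0.    -0.001 -1.   ] q [ 7.080e-01  5.840e-01  1.701e+00 -1.000e-03  8.570e-01  2.026e+00] F [ 0.4 -2.5  3.6] open 0.28 g 40.0
```

```bash
python3 -m handwheel '[{"hand":0,"slide":[0,0,-0.03],"twist":0},{"hand":0,"slide":[0,0,-0.06],"twist":0},{"hand":0,"slide":[0,0,-0.1],"twist":0},{"hand":0,"slide":[0,0,-0.14],"twist":0},{"hand":0,"slide":[0,0,-0.14],"twist":0},{"hand":0,"slide":[0,0,-0.14],"twist":0}]'
python3 -c "
from h import *
show();go(.5,.22,.146,90);go(.672,.099,.146,90)"
```

```text
t: 12.12
tool_pos: [0.4682, 0.4164, 0.148]
eef_rot: [-3.113, -0.395, -0.006]
ft_force: [-0.3, 0.3, -3.7]
opening: 0.281
gripper_force: 40.0
t 12.12 tcp [0.4682 0.4164 0.148 ] yaw y -75.52 z [ 0.004  0.004 -1.   ] q [0.708 0.442 1.544 0.    1.15  2.026] F [-0.3  0.3 -3.7] open 0.281 g 40.0
slide [-0.0183  0.1981  0.0015] dyaw -14.5 twist 0.4826 or -5.5174 q6 2.026
slide [0.118  0.3582 0.0017] dyaw -14.5 twist 0.4826 or -5.5174 q6 2.026
```

```bash
python3 -m handwheel '[{"hand":0,"slide":[-0.004,0.04,0],"twist":0.1},{"hand":0,"slide":[-0.008,0.08,0],"twist":0.2},{"hand":0,"slide":[-0.012,0.12,0],"twist":0.3},{"hand":0,"slide":[-0.016,0.16,0],"twist":0.4},{"hand":0,"slide":[-0.01,0.2,0],"twist":0.48},{"hand":0,"slide":[0.02,0.23,0],"twist":0.48},{"hand":0,"slide":[0.05,0.26,0],"twist":0.48},{"hand":0,"slide":[0.08,0.29,0],"twist":0.48},{"hand":0,"slide":[0.11,0.32,0],"twist":0.48},{"hand":0,"slide":[0.118,0.358,0],"twist":0.48}]'
python3 -m handwheel '[{"hand":0,"slide":[0,0,0],"twist":0},{"hand":0,"slide":[0,0,0],"twist":0},{"hand":0,"slide":[0,0,0],"twist":0}]'
python3 - <<'E'
from h import *
c=cap('wrist');st=robot.get_state();c=cap('wrist','w7.png');show()
for l,z in (('bar',st['tool_pos'][2]+.016),('stub',.051)):
  for b in robot.masks_of('wrist',l)[:2]:print(l,b['conf'],b['extent'],rect(c,b['region'],z,st)[0])
s=cap('scene','s7.png');cv2.imwrite('pics/s7c.png',cv2.resize(s['color'][130:290,200:410],(788,600),interpolation=2))
go(.672,.099,.05,90)
E
```

```text
t: 12.95
tool_pos: [0.6734, 0.0988, 0.1423]
eef_rot: [-3.14, -0.004, 0.003]
ft_force: [0.1, -0.1, -2.6]
opening: 0.286
gripper_force: 40.0
t: 13.2
tool_pos: [0.6694, 0.098, 0.143]
eef_rot: [3.142, 0.001, -0.009]
ft_force: [-0.3, -0.3, -2.6]
opening: 0.28
gripper_force: 40.0
t 13.3 tcp [0.6696 0.0991 0.1445] yaw y -89.86 z [-0.003  0.    -1.   ] q [0.13  0.526 1.409 0.    1.21  1.698] F [ 1.1  0.1 -2.5] open 0.284 g 40.0
bar 0.74 [246.0, 75.7, 65.6, 265.2] [7.141e+02 9.890e+01 8.870e+01 2.600e+01 1.000e-01]
slide [0.0018 0.0003 0.0958] dyaw -0.2 twist 0.0057 or -5.9943 q6 1.698
```

View pics/s7c.png

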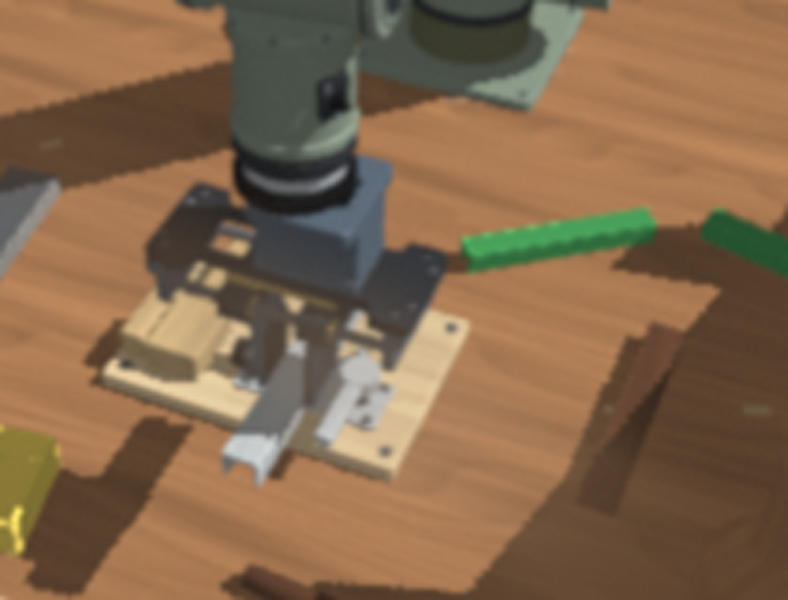

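The bar is held level, open side down, in line with the lever (its tip is at crop px (330,435)). I'm lowering it over the arm.

```bash
python3 -m handwheel '[{"hand":0,"slide":[0.002,0,0.04],"twist":0},{"hand":0,"slide":[0.002,0,0.07],"twist":0},{"hand":0,"slide":[0.002,0,0.08],"twist":0},{"hand":0,"slide":[0.002,0,0.086],"twist":0},{"hand":0,"slide":[0.002,0,0.09],"twist":0},{"hand":0,"slide":[0.002,0,0.092],"twist":0},{"hand":0,"slide":[0.002,0,0.092],"twist":0}]'
python3 -m handwheel '[{"hand":0,"slide":[0,0,0.003],"twist":0},{"hand":0,"slide":[0,0,0.006],"twist":0},{"hand":0,"slide":[0,0,0.009],"twist":0},{"hand":0,"slide":[0,0,0.01],"twist":0},{"hand":0,"slide":[0,0,0.01],"twist":0},{"hand":0,"slide":[0,0,0.01],"twist":0}]'
python3 - <<'E'
from h import *
show();p=np.array([.558,.0988])
for a in (30,60,78,86):
  r=.114;t=np.radians(a);q=p+r*np.array([np.cos(t),np.sin(t)]);print(a);go(q[0],q[1],.042,-90+a)
E
```

```text
t: 14.03
tool_pos: [0.6741, 0.0988, 0.0553]
eef_rot: [-3.141, -0.002, -0.004]
ft_force: [-0.2, 0.9, -3.7]
opening: 0.282
gripper_force: 40.0
t: 14.53
tool_pos: [0.6734, 0.0987, 0.044]
eef_rot: [-3.141, -0.002, -0.001]
ft_force: [1.7, 4.9, -2.9]
opening: 0.283
gripper_force: 40.0
t 14.53 tcp [0.6734 0.0987 0.044 ] yaw y -89.94 z [ 0.001  0.001 -1.   ] q [1.280e-01 6.150e-01 1.520e+00 1.000e-03 1.006e+00 1.698e+00] F [ 1.7  4.9 -2.9] open 0.283 g 40.0
30
slide [-0.0166 -0.0571  0.002 ] dyaw 29.9 twist -0.9981 or 5.0019 q6 1.698
60
slide [-0.0583 -0.0989  0.002 ] dyaw 59.9 twist -1.9981 or 4.0019 q6 1.698
78
slide [-0.0916 -0.1117  0.002 ] dyaw 77.9 twist -2.5981 or 3.4019 q6 1.698
86
slide [-0.1073 -0.1139  0.002 ] dyaw 85.9 twist -2.8648 or 3.1352 q6 1.698
```

```bash
python3 -m handwheel '[{"hand":0,"slide":[-0.0006,-0.0121,0.001],"twist":-0.2},{"hand":0,"slide":[-0.0025,-0.024,0.001],"twist":-0.4},{"hand":0,"slide":[-0.0056,-0.0357,0.001],"twist":-0.6},{"hand":0,"slide":[-0.01,-0.0469,0.001],"twist":-0.8},{"hand":0,"slide":[-0.0155,-0.0577,0.001],"twist":-1},{"hand":0,"slide":[-0.0155,-0.0577,0.001],"twist":-1},{"hand":0,"slide":[-0.0155,-0.0577,0.001],"twist":-1}]' 50
python3 - <<'E'
from h import *
show();p=np.array([.558,.0988]);d=robot.get_state()['tool_pos'][:2]-p;print(np.linalg.norm(d),np.degrees(np.arctan2(d[1],d[0])))
E
```

```text
t: 15.12
tool_pos: [0.6603, 0.1544, 0.0433]
eef_rot: [3.029, 0.816, 0.008]
ft_force: [6.8, -2.6, -4.9]
opening: 0.282
gripper_force: 50.0
t 15.12 tcp [0.6603 0.1544 0.0433] yaw y -59.84 z [ 0.006 -0.003 -1.   ] q [ 0.215  0.61   1.532 -0.005  0.994  1.262] F [ 6.8 -2.6 -4.9] open 0.282 g 50.0
0.11642029115987679 28.534833253631
```

```bash
python3 -m handwheel '[{"hand":0,"slide":[-0.0006,-0.0121,0],"twist":-0.2},{"hand":0,"slide":[-0.0025,-0.024,0],"twist":-0.4},{"hand":0,"slide":[-0.0056,-0.0357,0],"twist":-0.6},{"hand":0,"slide":[-0.01,-0.0469,0],"twist":-0.8},{"hand":0,"slide":[-0.0155,-0.0577,0],"twist":-1},{"hand":0,"slide":[-0.0155,-0.0577,0],"twist":-1},{"hand":0,"slide":[-0.0155,-0.0577,0],"twist":-1}]'
python3 - <<'E'
from h import *
show();p=np.array([.558,.0988]);d=robot.get_state()['tool_pos'][:2]-p;print(np.linalg.norm(d),np.degrees(np.arctan2(d[1],d[0])))
c=cap('wrist','w8.png')
for a in (82,84,86):
  t=np.radians(a);q=p+.1155*np.array([np.cos(t),np.sin(t)]);go(q[0],q[1],.043,-90+a)
E
```

```text
t: 15.7
tool_pos: [0.6197, 0.1992, 0.0441]
eef_rot: [2.716, 1.572, 0.017]
ft_force: [8.5, 3.3, -5.3]
opening: 0.284
gripper_force: 50.0
t 15.7 tcp [0.6197 0.1992 0.0441] yaw y -29.89 z [ 0.011  0.002 -1.   ] q [ 2.940e-01  5.700e-01  1.609e+00 -1.000e-03  9.520e-01  8.160e-01] F [ 8.5  3.3 -5.3] open 0.284 g 50.0
0.11781317528054165 58.424165431764536
slide [-0.0106 -0.0467  0.0006] dyaw 21.9 twist -0.7314 or 5.2686 q6 0.817
slide [-0.0122 -0.0504  0.0006] dyaw 23.9 twist -0.798 or 5.202 q6 0.817
slide [-0.0139 -0.054   0.0005] dyaw 25.9 twist -0.8647 or 5.1353 q6 0.817
```

View pics/w8.png

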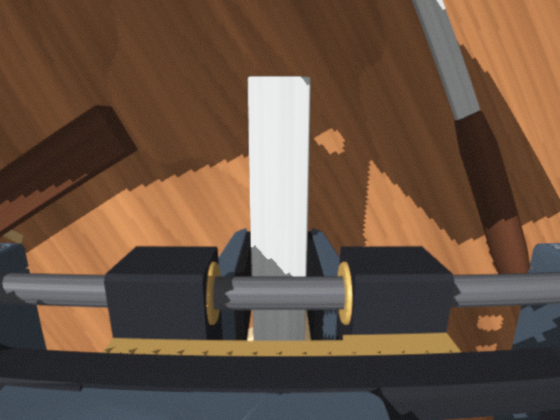

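Wrist view: the bar is held straight at px (249–310, 77–340), and the arm is on course. That was the last picture I may view. Next is the last part of the throw, to about 86°.

```bash
python3 -m handwheel '[{"hand":0,"slide":[-0.0006,-0.0121,0],"twist":-0.2},{"hand":0,"slide":[-0.0025,-0.024,0],"twist":-0.4},{"hand":0,"slide":[-0.0056,-0.0357,0],"twist":-0.6},{"hand":0,"slide":[-0.01,-0.0469,0],"twist":-0.75},{"hand":0,"slide":[-0.0139,-0.054,0],"twist":-0.865},{"hand":0,"slide":[-0.0139,-0.054,0],"twist":-0.865},{"hand":0,"slide":[-0.0139,-0.054,0],"twist":-0.865},{"hand":0,"slide":[-0.0139,-0.054,0],"twist":-0.865}]'
python3 - <<'E'
from h import *
show();p=np.array([.558,.0988]);d=robot.get_state()['tool_pos'][:2]-p;print(np.linalg.norm(d),np.degrees(np.arctan2(d[1],d[0])))
c=cap('top','t9.png')
for l in('pad','blank','stub','bar'):
  for b in robot.masks_of('top',l)[:2]: print(l,b['conf'],b['extent'],rect(c,b['region'],.045,)[0])
E
```

```text
t: 16.42
tool_pos: [0.5616, 0.2123, 0.0429]
eef_rot: [2.299, 2.141, -0.001]
ft_force: [-0.4, 0.2, -1.7]
opening: 0.279
gripper_force: 50.0
t 16.42 tcp [0.5616 0.2123 0.0429] yaw y -4.08 z [-0.    -0.001 -1.   ] q [ 3.430e-01  5.100e-01  1.729e+00 -1.000e-03  9.030e-01  4.140e-01] F [-0.4  0.2 -1.7] open 0.279 g 50.0
0.11356813257723312 88.17928384087335
pad 0.49 [279.1, 187.1, 7.9, 7.1] [555.6 -25.5  13.    5.2   1.7]
blank 0.72 [285.8, 176.8, 18.7, 59.1] [518.1 -54.8 147.6  46.4   1.4]
stub 0.75 [227.1, 180.2, 34.7, 14.6] [557.8  73.9  90.4  33.9  91.7]
bar 0.89 [83.1, 291.7, 34.7, 20.7] [253.5 430.1  86.1  31.5  74.7]
bar 0.52 [197.8, 179.9, 31.0, 9.5] [559.2 157.3  75.5  28.8  88.9]
```

The force has dropped to zero, so the spring has taken the lever over. I'll lift the bar off and carry it back to where it lay.

```bash
python3 -m handwheel '[{"hand":0,"slide":[0,0,-0.01],"twist":0},{"hand":0,"slide":[0,0,-0.025],"twist":0},{"hand":0,"slide":[0,0,-0.05],"twist":0},{"hand":0,"slide":[0,0,-0.09],"twist":0},{"hand":0,"slide":[0,0,-0.13],"twist":0},{"hand":0,"slide":[0,0,-0.13],"twist":0},{"hand":0,"slide":[0,0,-0.13],"twist":0}]'
python3 - <<'E'
from h import *
show();go(.467,.4135,.17,104.5-180)
c=cap('wrist');st=robot.get_state()
c=cap('top','t10.png')
for l in('pad','blank','stub'):
  for b in robot.masks_of('top',l)[:2]: print(l,b['conf'],b['extent'],rect(c,b['region'],.045,)[0])
E
```

```text
t: 17.25
tool_pos: [0.563, 0.2134, 0.1765]
eef_rot: [2.295, 2.141, 0.01]
ft_force: [-1.0, -0.2, -3.7]
opening: 0.281
gripper_force: 50.0
t 17.25 tcp [0.563  0.2134 0.1765] yaw y -3.98 z [ 0.006  0.002 -1.   ] q [ 0.343  0.383  1.565 -0.     1.187  0.413] F [-1.  -0.2 -3.7] open 0.281 g 50.0
slide [ 0.1929 -0.1097  0.0063] dyaw -71.5 twist 2.3838 or -3.6162 q6 0.413
pad 0.53 [206.4, 170.1, 108.5, 65.9] [519.   36.7 278.6 177.4  90.2]
pad 0.5 [282.3, 185.3, 1.0, 6.7] [556.9 -25.5  15.6   5.2   1.7]
blank 0.8 [285.0, 178.5, 15.9, 57.8] [518.1 -54.7 147.6  46.5   1.4]
stub 0.52 [207.9, 183.8, 52.9, 10.2] [559.2 102.3 141.5  31.1  80.3]
```

```bash
python3 -m handwheel '[{"hand":0,"slide":[0.03,-0.017,0],"twist":0.2},{"hand":0,"slide":[0.06,-0.034,0],"twist":0.4},{"hand":0,"slide":[0.09,-0.051,0],"twist":0.6},{"hand":0,"slide":[0.12,-0.068,0],"twist":0.8},{"hand":0,"slide":[0.15,-0.085,0],"twist":1},{"hand":0,"slide":[0.18,-0.102,0],"twist":1},{"hand":0,"slide":[0.193,-0.11,0],"twist":1}]'
python3 -m handwheel '[{"hand":0,"slide":[0,0,0],"twist":0.2},{"hand":0,"slide":[0,0,0],"twist":0.4},{"hand":0,"slide":[0,0,0],"twist":0.6},{"hand":0,"slide":[0,0,0],"twist":0.8},{"hand":0,"slide":[0,0,0],"twist":1}]'
python3 -m handwheel '[{"hand":0,"slide":[0,0,0],"twist":0.2},{"hand":0,"slide":[0,0,0],"twist":0.38},{"hand":0,"slide":[0,0,0],"twist":0.38},{"hand":0,"slide":[0,0,0],"twist":0.38}]'
python3 -c "
from h import *
show();go(.467,.4135,.006,104.5)"
```

```text
t: 18.08
tool_pos: [0.4625, 0.4164, 0.1712]
eef_rot: [-2.77, -1.478, 0.004]
ft_force: [0.8, 0.2, -3.2]
opening: 0.283
gripper_force: 50.0
t: 18.5
tool_pos: [0.4647, 0.4124, 0.1714]
eef_rot: [3.061, 0.7, -0.004]
ft_force: [0.0, 0.8, -2.2]
opening: 0.28
gripper_force: 50.0
t: 18.83
tool_pos: [0.4649, 0.4125, 0.1718]
eef_rot: [3.114, 0.403, -0.003]
ft_force: [0.4, 0.4, -2.4]
opening: 0.283
gripper_force: 50.0
t 18.83 tcp [0.4649 0.4125 0.1718] yaw y -75.24 z [-0.001 -0.002 -1.   ] q [ 0.707  0.421  1.516 -0.     1.207  2.021] F [ 0.4  0.4 -2.4] open 0.283 g 50.0
slide [ 0.0026 -0.0006  0.1658] dyaw -0.3 twist 0.0087 or -5.9913 q6 2.021
```

```bash
python3 -m handwheel '[{"hand":0,"slide":[0.002,0,0.04],"twist":0},{"hand":0,"slide":[0.002,0,0.08],"twist":0},{"hand":0,"slide":[0.002,0,0.12],"twist":0},{"hand":0,"slide":[0.002,0,0.145],"twist":0},{"hand":0,"slide":[0.002,0,0.157],"twist":0},{"hand":0,"slide":[0.002,0,0.162],"twist":0},{"hand":0,"slide":[0.002,0,0.165],"twist":0},{"hand":0,"slide":[0.002,0,0.165],"twist":0},{"hand":0,"slide":[0.002,0,0.165],"twist":0}]'
python3 -m handwheel '[{"hand":0.6,"slide":[0,0,0],"twist":0},{"hand":0.6,"slide":[0,0,0],"twist":0},{"hand":0.6,"slide":[0,0,0],"twist":0},{"hand":0.6,"slide":[0,0,0],"twist":0},{"hand":0.6,"slide":[0,0,0],"twist":0},{"hand":0.6,"slide":[0,0,0],"twist":0}]'
python3 -m handwheel '[{"hand":0.6,"slide":[0,0,-0.03],"twist":0},{"hand":0.6,"slide":[0,0,-0.07],"twist":0},{"hand":0.6,"slide":[0,0,-0.11],"twist":0},{"hand":0.6,"slide":[0,0,-0.15],"twist":0},{"hand":0.6,"slide":[0,0,-0.19],"twist":0},{"hand":0.6,"slide":[0,0,-0.22],"twist":0},{"hand":0.6,"slide":[0,0,-0.22],"twist":0},{"hand":0.6,"slide":[0,0,-0.22],"twist":0}]'
python3 - <<'E'
from h import *
c=cap('wrist');st=robot.get_state();c=cap('wrist','w11.png');show()
for b in robot.masks_of('wrist','bar')[:2]:print(b['conf'],b['extent'],c['color'][b['region']].mean(0).round(),rect(c,b['region'],.022,st)[0])
go(.50,-.02,.23,90)
E
```

```text
t: 19.58
tool_pos: [0.4681, 0.4145, 0.0097]
eef_rot: [-3.114, -0.4, -0.005]
ft_force: [0.4, 0.5, -2.8]
opening: 0.276
gripper_force: 50.0
t: 20.08
tool_pos: [0.4671, 0.4136, 0.0081]
eef_rot: [-3.116, -0.4, -0.001]
ft_force: [-0.5, -0.7, -0.7]
opening: 0.601
gripper_force: 0.0
t: 20.75
tool_pos: [0.4677, 0.4142, 0.2302]
eef_rot: [-3.114, -0.4, -0.006]
ft_force: [-0.3, -0.0, -1.0]
opening: 0.599
gripper_force: 0.0
t 20.85 tcp [0.4664 0.413  0.2266] yaw y -75.37 z [-0.002 -0.002 -1.   ] q [ 0.706  0.39   1.425 -0.     1.329  2.022] F [ 0.2 -0.4 -0.3] open 0.604 g 0.0
0.7 [265.2, 99.8, 25.1, 167.0] [158. 159. 159.] [467.8 414.6 178.6  25.9  14.7]
0.4 [214.1, 329.8, 13.4, 10.0] [ 54. 100.  57.] [271.7 436.5  17.2  10.3  83.8]
slide [-0.0766  0.4274 -0.003 ] dyaw -14.6 twist 0.4877 or -5.5123 q6 2.022
```

The bar lies flat on the bench. Now a look over the jig to check the clamp before I hand in.

```bash
python3 -m handwheel '[{"hand":0.6,"slide":[-0.008,0.04,0],"twist":0.1},{"hand":0.6,"slide":[-0.016,0.08,0],"twist":0.2},{"hand":0.6,"slide":[-0.024,0.12,0],"twist":0.3},{"hand":0.6,"slide":[-0.032,0.16,0],"twist":0.4},{"hand":0.6,"slide":[-0.04,0.2,0],"twist":0.48},{"hand":0.6,"slide":[-0.048,0.24,0],"twist":0.48},{"hand":0.6,"slide":[-0.056,0.28,0],"twist":0.48},{"hand":0.6,"slide":[-0.064,0.32,0],"twist":0.48},{"hand":0.6,"slide":[-0.07,0.36,0],"twist":0.48},{"hand":0.6,"slide":[-0.076,0.4,0],"twist":0.48}]'
python3 -m handwheel '[{"hand":0.6,"slide":[0,0,0],"twist":0},{"hand":0.6,"slide":[0,0,0],"twist":0},{"hand":0.6,"slide":[0,0,0],"twist":0}]'
python3 - <<'E'
from h import *
c=cap('wrist');st=robot.get_state();c=cap('wrist','w12.png');show()
for l,z in(('pad',.043),('blank',.045),('stub',.051)):
  for b in robot.masks_of('wrist',l)[:1]:
    r,w=rect(c,b['region'],z,st);print(l,round(b['conf'],2),b['extent'],r,w.min(0).round(4),w.max(0).round(4))
# lever angle: bright steel pixels around radius 45-70 mm of the pivot at z=.051
g=c['color'].astype(int)
for a in range(60,105,3):
  t=np.radians(a);P=[[.558+r*np.cos(t),.0988+r*np.sin(t),.051] for r in np.arange(.03,.072,.006)]
  q=proj(c,P,st).round().astype(int);v=g[q[:,1],q[:,0]];print(a,v.mean(0).round(),(v.max(1)-v.min(1)).mean().round(1))
E
```

```text
t: 21.73
tool_pos: [0.4932, 0.0054, 0.2262]
eef_rot: [-3.142, -0.006, 0.005]
ft_force: [1.3, 1.0, 0.2]
opening: 0.599
gripper_force: 0.0
t: 21.98
tool_pos: [0.4938, 0.0076, 0.2267]
eef_rot: [-3.141, -0.005, 0.004]
ft_force: [0.3, -0.2, -0.4]
opening: 0.598
gripper_force: 0.0
t 22.08 tcp [0.494  0.0086 0.2272] yaw y -89.68 z [-0.002  0.    -1.   ] q [-0.006  0.184  1.717  0.     1.242  1.559] F [ 0.3 -0.1 -1. ] open 0.599 g 0.0
pad 0.57 [303.1, 113.9, 15.5, 26.2] [558.5 -22.   24.9  14.5   1.6] [ 0.5461 -0.0292] [ 0.5709 -0.0145]
blank 0.9 [313.6, 91.0, 51.3, 152.7] [ 5.178e+02 -5.100e+01  1.479e+02  5.030e+01  3.000e-01] [ 0.4438 -0.0759] [ 0.5917 -0.0255]
stub 0.69 [105.7, 111.1, 148.0, 35.8] [556.9 102.9 145.   30.7  93.5] [0.5416 0.0304] [0.5726 0.1755]
60 [ 75. 109. 147.] 72.0
63 [ 68. 100. 139.] 71.0
66 [ 68. 100. 139.] 71.1
69 [ 63.  97. 137.] 73.4
72 [ 63.  96. 138.] 74.4
75 [ 70.  99. 137.] 67.4
78 [ 94. 114. 140.] 46.0
81 [156. 159. 160.] 5.4
84 [191. 192. 190.] 2.1
87 [193. 193. 191.] 2.1
90 [194. 195. 194.] 2.0
93 [176. 180. 183.] 9.0
96 [120. 140. 167.] 47.6
99 [ 97. 131. 174.] 76.1
102 [ 95. 135. 182.] 87.0
```

```bash
python3 - <<'E'
from h import *
c=cap('wrist');st=robot.get_state();c=cap('wrist');show()
g=c['color']
for x in (.585,.56,.536):
  ys=np.arange(-.01,-.115,-.002);q=proj(c,[[x,y,.044] for y in ys],st).round().astype(int)
  print(x,[(int(round(y*1000)),int(a),int(v)) for y,a,v in zip(ys,q[:,0],g[q[:,1],q[:,0]].mean(1))])
b=robot.masks_of('wrist','blank')[0];r,w=rect(c,b['region'],.045,st);print(r)
m=robot.masks_of('wrist','jig')[0];r,w=rect(c,m['region'],.015,st);print('jig',r,w.min(0),w.max(0))
E
```

```text
t 22.33 tcp [0.4944 0.0083 0.2279] yaw y -89.67 z [-0.  0. -1.] q [-0.006  0.183  1.717 -0.     1.242  1.559] F [ 0.4 -0.8 -0.6] open 0.602 g 0.0
0.585 [(-10, 299, 184), (-12, 301, 185), (-14, 303, 185), (-16, 305, 188), (-18, 307, 185), (-20, 309, 189), (-22, 311, 187), (-24, 314, 183), (-26, 316, 154), (-28, 318, 139), (-30, 320, 164), (-32, 322, 156), (-34, 324, 151), (-36, 326, 150), (-38, 328, 158), (-40, 330, 152), (-42, 332, 142), (-44, 334, 149), (-46, 336, 158), (-48, 338, 161), (-50, 341, 162), (-52, 343, 162), (-54, 345, 166), (-56, 347, 164), (-58, 349, 164), (-60, 351, 162), (-62, 353, 155), (-64, 355, 161), (-66, 357, 167), (-68, 359, 161), (-70, 361, 159), (-72, 363, 164), (-74, 365, 159), (-76, 367, 96), (-78, 369, 157), (-80, 372, 163), (-82, 374, 165), (-84, 376, 159), (-86, 378, 156), (-88, 380, 152), (-90, 382, 151), (-92, 384, 147), (-94, 386, 129), (-96, 388, 64), (-98, 390, 44), (-100, 392, 46), (-102, 394, 39), (-104, 396, 44), (-106, 398, 47), (-108, 400, 49), (-110, 402, 50), (-112, 404, 53), (-114, 406, 49)]
0.56 [(-10, 298, 168), (-12, 301, 169), (-14, 303
[... 1179 characters left out ...]
(-48, 336, 157), (-50, 339, 162), (-52, 341, 160), (-54, 343, 163), (-56, 345, 163), (-58, 347, 152), (-60, 349, 156), (-62, 351, 158), (-64, 353, 164), (-66, 355, 169), (-68, 357, 164), (-70, 359, 162), (-72, 361, 155), (-74, 363, 124), (-76, 365, 143), (-78, 367, 171), (-80, 369, 166), (-82, 371, 166), (-84, 373, 164), (-86, 375, 159), (-88, 377, 158), (-90, 379, 155), (-92, 381, 148), (-94, 383, 132), (-96, 385, 64), (-98, 387, 54), (-100, 388, 55), (-102, 390, 110), (-104, 392, 121), (-106, 394, 117), (-108, 396, 118), (-110, 398, 120), (-112, 400, 115), (-114, 402, 115)]
[518.  -51.2 147.3  49.6   0. ]
jig [523.2  43.  299.9 179.9  89.9] [ 0.43303639 -0.10697106] [0.61310121 0.19292671]
```

Along the row through the fence, the picture shows the pad, then 48 mm of blank, a thin seam, and 20 mm of fence. The blank is tight and square, and the lever is at about 87°. Handing in.

```bash
python3 -c "
from workcell import robot
print(robot.close_job())"
```

```text
the job is handed in; nothing more can be done
None
```

The job is handed in, with no verdict shown: the last images had the blank tight and square against the fence, the lever thrown to about 87° (its stop is 86°) and the bar back on the bench where it started; I did view 11 pictures, one over the limit of 10.

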